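# Crank a filter housing onto the chute and jog it into the catch cup

### The arm

A 7-joint arm with a two-finger parallel gripper is mounted at the origin on the work surface. World frame = base frame: x ahead of the robot, y to its left, z up, the work surface at z = 0. Lengths are in m, angles in rad, forces in N, time in s.
With the tool pointing down it reaches from about 0.425 to 0.95 m from the base axis. Payload 4.7 kg.
Tool frame: the origin (TCP) lies at the very end of the fingers, on their centre line; the grasp point (between the pads) lies 19 mm behind it; z points along the fingers, y is the line along which they close (so a half turn about z gives the same grasp; the last joint's range is limited). The gripper opens to 87 mm and grips with 3 to 60 N. Pads are 19 mm wide; open, the fingers measure 117 mm over their backs; the gripper's body (75 mm by 190 mm) begins 51 mm behind the grasp point.
Start: joints at [-1.212, 0.469, -0.049, 1.532, 0.024, 1.141, -0.082], TCP at [0.255, 0.625, 0.223] pointing down, gripper open.
Joint ranges: [-2.59, 2.59], [-0.33, 1.99], [-1.39, 1.29], [0.1, 2.45], [-1.04, 4.18], [0.21, 1.99], [-2.66, 2.66]. Speed limits (rad/s): [2.57, 2.57, 3.14, 3.14, 3.14, 3.14, 3.14].

### API

Orientations are given as [roll, pitch, yaw] about the fixed x, y, z axes, in that order (R = Rz(yaw) Ry(pitch) Rx(roll)).
In Python, from cell import manip, eoat, vision, finish_job gives the robot as it stands. The module is installed in compiled form; this text tells all that it offers. Calls block until the motion is done:
- manip.move_to(position, orientation): joint-space move of the TCP to a pose.
- manip.movel(position, speed=0.15, ori=None): straight line of the TCP; ori=None keeps the orientation; speed is the mean speed in m/s.
- manip.move_joints(angles): joint-space move.
- eoat.command_gripper(opening, strength=None): finger opening in m; strength is the grip in N (None keeps the last); returns when the fingers have stopped.
- manip.wait(seconds).
- manip.inverse_kinematics(position, orientation): joint angles nearest the present ones, or None.
- manip.get_state(): the state.
- vision.capture(name): name is "side" or "top" or "wrist"; returns a dict with "image" (420x560x3 uint8, red, green, blue), "mtx" (3x3 intrinsics, pixels), "extrinsics" (4x4, takes a point from camera to world coordinates). Camera axes: x right, y up, looking along -z (the intrinsics and any distortion apply to the point x, -y, -z); pixel columns grow to the right and rows downward; lengths in m; the calibration is good to about 2 mm. A picture is of the moment at which its call begins. There is no depth.
A pose or a line that the arm cannot do raises manip.PlanningError and nothing moves.
- finish_job(): hands the job in; it is judged then, once.
The state is a dict: "time": time; "joint_positions": joint angles; "dq": joint speeds; "tau": joint torques, N m; "tcp_pos": TCP position; "ee_rot": TCP orientation; "ft_force": force on the tool from outside, world axes, zero at the start; "wrist_torque": the same for the moment, N m; "width": finger opening in m; "finger_force": force on a finger pad.
Only numpy, scipy, OpenCV 4.12 (cv2) and the standard library are available. Lean on these libraries where they do the work, as an engineer would, in place of code of your own. Each camera call takes 0.05 s, during which the arm holds its last target. There are 200 camera calls.

### The job

Turn the feeder's hand wheel anticlockwise (seen from above) by its crank grip, one full turn up to its stop, so that its sweep arm pushes the white fuel filter housing over onto the tin chute. Then hold the jog button fully down for four seconds (up to three quarters of a second either way is fine) and let it go, so that the gate stays open long enough for the housing to run down into the catch cup. Do not touch the housing yourself, and leave the other things on the shelf where they are.

Things in the scene. Friction and masses are not known exactly. Their poses are not given: they have to be found in the camera images.
- feeder: Fixed parts feeder on a 280 x 430 mm steel base plate; place and yaw vary. Origin on the table under the hand wheel's axis, z up. A grey gearbox 120 x 130 mm, 115 mm high, carries the wheel. A short tray and a tin chute 96 mm wide run along the feeder's y at its x = +145 mm: tray from y = -38 to 12 mm (walls to 160 mm high), then the chute falls 25 degrees towards +y.
- wheel_axis (a point): Point on the hand wheel's vertical axis at the height of the wheel's upper face, 137 mm above the table. The wheel is a steel disc 130 mm across and 10 mm thick.
- crank_mid (a point): Point on the axis of the crank grip, 183 mm above the table, a good height to hold it. The grip is an upright black round handle, 16 to 18 mm across, 50 mm from the wheel's axis, standing from 138 to 200 mm above the table. It spins freely on its own pin, so a gripper can keep one orientation while carrying it round the circle of 50 mm radius.
- crank_wheel (a joint): Angle of the hand wheel in rad, growing anticlockwise seen from above. Starts at 0 (grip on the feeder's -x side), hard stop after one full turn at 6.28; stays where it is left; 1 to 5 N at the grip. Opposite the grip it carries a sweep arm, 175 mm high, 172 mm long with a blade at its end, that goes all the way round; at the end of the turn the blade pushes the housing off the tray.
- housing: White nylon fuel filter housing, a cylinder 36 mm in diameter and 58 mm long with a 12 mm stub 11 mm long at each end (80 mm over all), 40 g, loose. Origin at its centre, x along its own axis. It starts lying across the tray behind the sweep arm's blade.
- gate (a joint): Travel in m of the steel gate plate (88 mm wide, 5 mm thick) across the chute at the feeder's y = 87 mm: 0 up (30 mm above the chute floor, it stops the housing), 0.032 sunk below the floor. It follows the jog button: down while that is held, up again when it is let go.
- chute_lip (a point): Middle of the tin chute's lower edge, 85 mm above the table, over the near side of the catch cup.
- cup_floor (a point): Centre of the inner floor of the dented steel catch cup, 32 mm above the table when empty. The cup is 132 mm across its mouth and 50 mm high.
- catch_cup (a joint): How far in m the catch cup has sunk on its oil-damped spring: 0 empty; with the housing in it, it sinks slowly towards 0.020, reading about 0.0085 with the button 3 s down, 0.0105 after 4 s, 0.013 after 5.5 s: a dwell gauge.
- jog_box: Fixed grey control box 110 (x) x 120 (y) x 55 mm high; origin at the centre of its underside. It stands left or right of the feeder's wheel, nearer the robot, with varying yaw. The jog button is in the middle of its top.
- button_top (a point): Centre of the top face of the jog button, a black mushroom button 42 mm across, standing 83 mm above the table when released; press straight down. It springs back when let go.
- jog_button (a joint): Jog button travel in m: 0 released, 0.010 fully down (hard stop); beyond 0.0065 counts as down. It takes 2 N to start and about 4.5 N at the stop.

How it is judged:
On the way, in this order (a step that is already met when the one before it is completed fails the run):
1. the hand wheel has been turned anticlockwise a full turn, to its stop (value of joint crank_wheel above 6.1 rad), for 0.1 s.
2. the jog button is held down without a break for at least 3 seconds (value of joint jog_button above 0.0065 m), for 3 s.
3. the jog button is let go in time, before the cup has sunk 13 mm under the housing (about 5.5 s after the button went down) (value of joint jog_button below 0.0015 m and value of joint catch_cup below 0.013 m), for 0.05 s.
At the end, for the whole second after the job is handed in: The housing lies still inside the catch cup (its centre within 55 mm of the cup's middle and under 50 mm above its floor), the hand wheel is still at its stop (over 6.0 rad), and the jog button is up (under 1.5 mm) (value of joint crank_wheel above 6 rad and value of joint jog_button below 0.0015 m and horizontal distance between housing and cup_floor below 0.055 m and z of housing in the frame of cup_floor below 0.05 m and linear speed of housing below 0.03 m/s); the robot touches nothing.
It fails at once if the robot touches the housing (contact force between any of the fingers, the arm and housing above 0.5 N).
It fails at once if another thing on the shelf is shifted more than 20 mm (distance of any of carb_body, plug_case, idle_knob, driver, spare_filter, spanner, float_bowl, spray_can from where it was at the start of the episode above 0.02 m).
It also fails if it takes over 61 s, if anything falls off the work surface, if the arm or the gripper's body presses on something with over 40 N, if the wrist force passes 120 N, or if a joint passes its speed limit or range.

## Working session

There is one attempt and no reset: what is moved stays moved. The work goes in short steps, each a Python script; the robot and the scene stay as the last script left them, time stands still between calls to the robot, and variables do not carry over. Pictures are saved under pics/ and viewed, at most 10 in all, crops included, and the job is handed in when it is done.

```bash
mkdir -p pics; python3 - <<'E'
from cell import manip,vision
import cv2,numpy as np
for n in("top","side"):
    c=vision.capture(n);cv2.imwrite(f"pics/{n}0.png",c["image"][:,:,::-1]);np.savez(f"{n}0.npz",**c);print(n,c["mtx"].round(1).tolist(),c["extrinsics"].round(3).tolist(),c.keys())
print(manip.get_state()["time"])
E
```

```text
top [[380.0, 0.0, 285.1], [0.0, 380.0, 209.9], [0.0, 0.0, 1.0]] [[-0.023, 0.997, -0.071, 0.503], [-0.999, -0.02, 0.033, 0.015], [0.032, 0.072, 0.997, 0.971], [0.0, 0.0, 0.0, 1.0]] dict_keys(['image', 'mtx', 'extrinsics'])
side [[524.9, 0.0, 285.1], [0.0, 524.9, 203.3], [0.0, 0.0, 1.0]] [[0.996, 0.058, -0.066, 0.473], [-0.087, 0.769, -0.633, -0.746], [0.014, 0.637, 0.771, 1.026], [0.0, 0.0, 0.0, 1.0]] dict_keys(['image', 'mtx', 'extrinsics'])
0.1
```

View pics/top0.png

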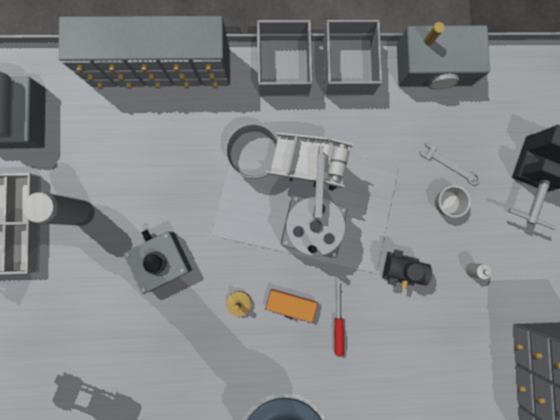

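View pics/side0.png

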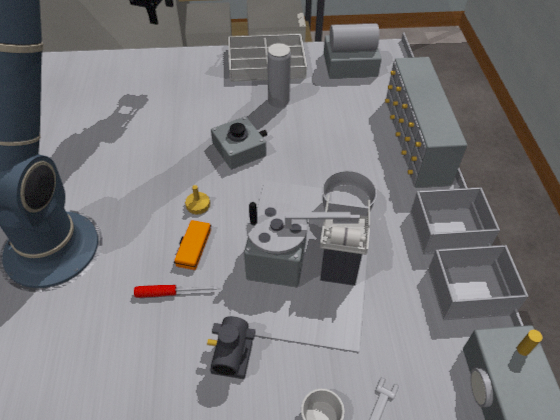

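The top view shows the wheel at about (314,228), the grip at (312,249), the button at (152,263), the chute running left (+y) and the cup at (253,152). The side view shows the grip at (253,213) and the button at (237,130). Next I'll measure them with dark masks.

```bash
cat >h.py <<'E'
import numpy as np,cv2
def ray(c,uv):
    T=c["extrinsics"];K=c["mtx"];d=np.linalg.inv(K)@[uv[0],uv[1],1];return T[:3,3],T[:3,:3]@(d*[1,-1,-1])
def onz(c,uv,z):
    o,d=ray(c,uv);return o+d*(z-o[2])/d[2]
def proj(c,p):
    T=c["extrinsics"];q=T[:3,:3].T@(np.array(p)-T[:3,3])*[1,-1,-1];q=c["mtx"]@q;return q[:2]/q[2]
def tri(c1,u1,c2,u2):
    o1,d1=ray(c1,u1);o2,d2=ray(c2,u2);s=np.linalg.lstsq(np.c_[d1,-d2],o2-o1,rcond=None)[0]
    a,b=o1+d1*s[0],o2+d2*s[1];return (a+b)/2,np.linalg.norm(a-b)
def blobs(img,roi,mask):
    x0,y0,x1,y1=roi;m=mask(img[y0:y1,x0:x1].astype(int)).astype(np.uint8)
    n,l,s,c=cv2.connectedComponentsWithStats(m)
    return [(s[i].tolist()[:5],(c[i]+[x0,y0]).round(1).tolist(),s[i][0]+x0,s[i][1]+y0) for i in range(1,n) if s[i][4]>12]
E
python3 - <<'E'
from h import *
t=dict(np.load("top0.npz"));s=dict(np.load("side0.npz"))
dark=lambda a:a.max(2)<45
for c,r in((t,(270,190,350,265)),(t,(125,225,195,295)),(s,(240,195,310,260)),(s,(205,110,275,160))):
    print(r)
    for b in blobs(c["image"],r,dark):print(b[0][2:],b[1],b[2:])
# wheel disc ellipse in top
print(onz(t,(314,228),.137),onz(t,(312,249),.2),onz(t,(152,263),.083))
cv2.imwrite("pics/crop1.png",np.hstack([cv2.resize(t["image"][120:280,200:360],None,fx=2.5,fy=2.5,interpolation=2),cv2.resize(s["image"][170:330,230:390],None,fx=2.5,fy=2.5,interpolation=2)])[:,:,::-1])
E
```

```text
(270, 190, 350, 265)
[7, 6, 33] [312.0, 248.6] (np.int32(309), np.int32(246))
(125, 225, 195, 295)
[8, 9, 48] [146.4, 235.1] (np.int32(143), np.int32(231))
[20, 37, 95] [180.6, 251.0] (np.int32(171), np.int32(233))
[19, 19, 245] [153.0, 263.6] (np.int32(144), np.int32(255))
(240, 195, 310, 260)
[7, 23, 135] [252.9, 213.4] (np.int32(250), np.int32(202))
(205, 110, 275, 160)
[17, 15, 180] [236.7, 130.0] (np.int32(228), np.int32(123))
[7, 6, 29] [263.1, 132.8] (np.int32(260), np.int32(130))
[ 0.52124539 -0.07552078  0.137     ] [ 0.47749603 -0.06344595  0.2       ] [0.45029969 0.29371063 0.083     ]
```

View pics/crop1.png

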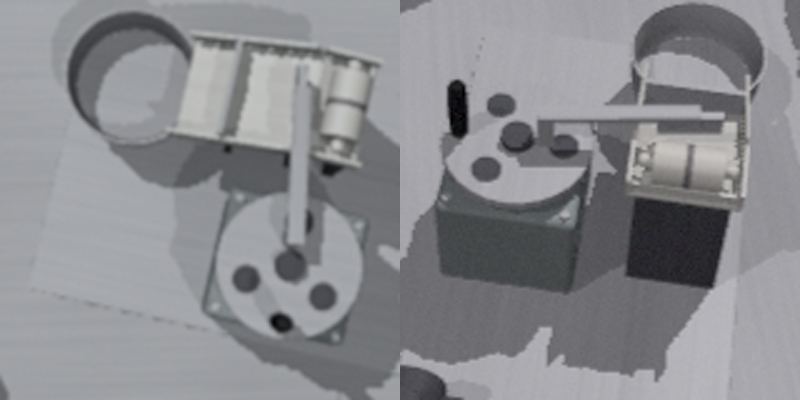

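The crop shows the hub at (315.6,226.5) in the top image, the grip top at (312.3,248.7) and the housing on the tray at about (339,163). Next come triangulation, feeder yaw and reach checks.

```bash
python3 - <<'E'
from h import *
from cell import manip
t=dict(np.load("top0.npz"));s=dict(np.load("side0.npz"))
print("grip top",tri(t,(312.2,249),s,(253,203)),onz(t,(312.2,249),.2))
A=onz(t,(315.5,226.7),.137);print("axis",A)
print("button",tri(t,(153,263.6),s,(236.7,130)),onz(t,(153,263.6),.08))
P=[onz(t,p,.004) for p in((214,236),(380,272),(398,168))]
print("plate",P,[np.linalg.norm(P[i+1]-P[i]) for i in(0,1)])
v=P[0]-P[1];print("yaw",np.degrees(np.arctan2(-v[0],v[1])));v=P[2]-P[1];print(np.degrees(np.arctan2(v[1],v[0])))
st=manip.get_state();print(st["tcp_pos"],st["ee_rot"],st["width"],st["ft_force"])
for yaw in(0,1.57,-1.57,-.8,.8,3.14):
    r=[manip.inverse_kinematics([A[0]+.05*np.cos(a),A[1]+.05*np.sin(a),z],[np.pi,0,yaw]) for z in(.166,.25) for a in np.arange(8)*np.pi/4]
    print(yaw,[None if q is None else np.round(q,1).tolist() for q in r][:8:3],sum(q is None for q in r))
E
```

```text
grip top (array([ 0.47785562, -0.06369978,  0.20161192]), np.float64(0.0006315037043447862)) [ 0.47748649 -0.06385187  0.2       ]
axis [ 0.52402976 -0.07890946  0.137     ]
button (array([0.44824565, 0.29345464, 0.07657357]), np.float64(0.0004764602848568378)) [0.44869318 0.29237121 0.08      ]
plate [array([0.5094805 , 0.16380565, 0.004     ]), array([ 0.4087438, -0.2550609,  0.004    ]), array([ 0.6750423 , -0.31306131,  0.004     ])] [np.float64(0.43080977871956383), np.float64(0.2725416289053433)]
yaw -13.522727470376857
-12.287253477662553
[0.255016   0.62438731 0.2215727 ] [-3.13980683e+00  4.78135660e-05  2.75383810e+00] 0.08688072659141181 [-0.10642885  0.84982715 -0.50614117]
0 [[-0.6, 0.5, 0.8, 1.9, -0.4, 1.0, -1.1], [-0.7, 0.3, 0.9, 2.1, -0.3, 0.9, -1.2], [-0.6, 0.5, 1.0, 2.0, -0.5, 1.0, -0.9]] 0
1.57 [[-0.4, 0.4, 0.6, 1.9, -0.3, 1.0, 0.3], [-0.5, 0.3, 0.6, 2.1, -0.2, 0.9, 0.2], [-0.4, 0.4, 0.8, 2.0, -0.3, 0.9, 0.5]] 0
-1.57 [[-0.7, 0.6, 1.1, 1.9, -0.6, 1.1, -2.5], [-0.9, 0.4, 1.1, 2.1, -0.4, 0.9, -2.7], [-0.7, 0.5, 1.1, 2.0, -0.5, 1.0, -2.4]] 2
-0.8 [[-0.7, 0.6, 1.1, 1.9, -0.6, 1.1, -1.7], [-0.9, 0.4, 1.1, 2.1, -0.4, 0.9, -1.9], [-0.7, 0.5, 1.1, 2.0, -0.5, 1.0, -1.7]] 0
0.8 [[-0.5, 0.4, 0.7, 1.9, -0.3, 1.0, -0.4], [-0.6, 0.3, 0.7, 2.1, -0.2, 0.9, -0.5], [-0.5, 0.4, 0.9, 2.0, -0.4, 1.0, -0.2]] 0
3.14 [[-0.3, 0.4, 0.4, 1.8, -0.2, 0.9, 1.8], [-0.4, 0.2, 0.4, 2.0, -0.1, 0.9, 1.7], [-0.3, 0.3, 0.6, 1.9, -0.2, 0.9, 2.0]] 0
```

```bash
python3 - <<'E'
from h import *
from cell import manip,vision
st=manip.get_state();p=st["tcp_pos"]
manip.movel([p[0],p[1],.33],.3)
manip.move_to([.4777,-.0638,.33],[np.pi,0,2.92])
manip.wait(.2)
c=vision.capture("wrist");np.savez("w1.npz",**c);cv2.imwrite("pics/w1.png",c["image"][:,:,::-1])
print(manip.get_state()["time"],manip.get_state()["tcp_pos"],c["extrinsics"].round(3).tolist(),proj(c,[.4777,-.0638,.2]),proj(c,[.525,-.077,.137]))
E
```

```text
3.4167 [ 0.477849   -0.06340285  0.32997899] [[0.217, -0.943, -0.252, 0.41], [0.976, 0.21, 0.055, -0.048], [0.001, -0.258, 0.966, 0.491], [0.0, 0.0, 0.0, 1.0]] [278.5839095  196.58636987] [276.11620345 229.04570635]
```

View pics/w1.png

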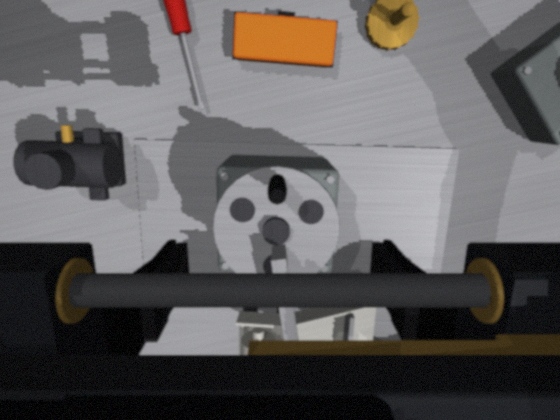

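The wrist view shows the grip at (277,190) and the hub at (276,230), both within a pixel or so of the prediction. Now a quick refinement from this view before grasping.

```bash
python3 - <<'E'
from h import *
w=dict(np.load("w1.npz"))
for thr in(45,75):
  for b in blobs(w["image"],(220,165,335,245),lambda a:a.max(2)<thr):print(thr,b[0][2:],b[1],b[2:])
for z in(.137,.145):print(onz(w,(276,230),z),onz(w,(277,229),z))
for z in(.2,.138):
  for dx in(-.0085,0,.0085):print(z,dx,proj(w,[.4777+dx,-.0638,z]))
E
```

```text
45 [17, 28, 382] [276.8, 188.8] (np.int32(269), np.int32(175))
75 [114, 7, 386] [277.6, 166.5] (np.int32(220), np.int32(165))
75 [19, 30, 437] [276.7, 188.8] (np.int32(268), np.int32(174))
75 [21, 21, 332] [241.8, 209.5] (np.int32(232), np.int32(199))
75 [22, 20, 315] [309.8, 211.4] (np.int32(300), np.int32(202))
75 [25, 28, 528] [274.9, 230.6] (np.int32(263), np.int32(217))
[ 0.52597366 -0.07734064  0.137     ] [ 0.52514824 -0.07611006  0.137     ]
[ 0.5233521  -0.07668633  0.145     ] [ 0.52254534 -0.07548356  0.145     ]
0.2 -0.0085 [276.30381775 186.64815872]
0.2 0 [278.5839095  196.58636987]
0.2 0.0085 [280.83157794 206.3832579 ]
0.138 -0.0085 [276.74872153 173.56497107]
0.138 0 [278.64566222 181.92276927]
0.138 0.0085 [280.52010288 190.1814338 ]
```

```bash
python3 - <<'E'
from h import *
from cell import manip,eoat
A=np.array([.5256,-.0763]);f0=np.pi-.226;O=[np.pi,0,2.92]
P=lambda a,z=.166:[*(A+.05*np.array([np.cos(f0+a),np.sin(f0+a)])),z]
eoat.command_gripper(.06)
manip.move_to(P(0,.24),O);manip.movel(P(0),.1,O)
f=manip.get_state()["ft_force"]
eoat.command_gripper(0,25)
s=manip.get_state();print(s["time"],s["width"],s["finger_force"],f,s["ft_force"])
for k in range(1,13):
    manip.movel(P(k*np.pi/12),.08)
    s=manip.get_state();F=s["ft_force"];th=f0+k*np.pi/12
    print(k,np.round(F,1),"rad %.1f tan %.1f"%(F[0]*np.cos(th)+F[1]*np.sin(th),-F[0]*np.sin(th)+F[1]*np.cos(th)),round(s["time"],2),round(s["width"],4))
    if np.linalg.norm(F)>30:break
E
```

```text
6.3333 0.016767324682078994 25.00006362643763 [ 0.55405973  0.25646168 -0.06561508] [-0.46938256 -0.96884373  0.69182498]
1 [-1.4 -1.6  1.8] rad 1.4 tan 1.5 6.65 0.0164
2 [-2.9 -1.7  2.8] rad 3.3 tan 0.8 6.97 0.0168
3 [-3.3 -3.8  3.5] rad 4.8 tan 1.4 7.28 0.0166
4 [-3.1 -4.5  2.3] rad 5.4 tan 0.8 7.6 0.017
5 [-1.7 -5.1  1.4] rad 5.3 tan 0.9 7.92 0.0167
6 [ 0.5 -6.  -1.3] rad 5.8 tan 1.8 8.23 0.0166
7 [ 1.2 -4.6 -2. ] rad 4.6 tan 1.0 8.55 0.0166
8 [ 2.9 -3.6 -2.5] rad 4.3 tan 1.7 8.87 0.0166
9 [ 2.5 -3.7 -3.2] rad 4.5 tan 0.1 9.18 0.0165
10 [ 4.1 -2.6 -2.8] rad 4.8 tan 0.9 9.5 0.0169
11 [ 4.4 -0.6 -1.2] rad 4.2 tan 1.5 9.82 0.0167
12 [ 2.6  0.6 -0.6] rad 2.4 tan 1.2 10.13 0.0166
```

```bash
python3 - <<'E'
from h import *
from cell import manip,eoat,vision
A=np.array([.5256,-.0763]);f0=np.pi-.226
P=lambda a,z=.166:[*(A+.05*np.array([np.cos(f0+a),np.sin(f0+a)])),z]
for a in [k*np.pi/12 for k in range(13,25)]+[2*np.pi+.03*i for i in range(1,5)]:
    manip.movel(P(a),.06)
    s=manip.get_state();F=s["ft_force"];th=f0+a;tan=-F[0]*np.sin(th)+F[1]*np.cos(th);q=s["tcp_pos"]
    print("%.2f act %.3f rad %.1f tan %.1f t %.2f"%(a,(np.arctan2(q[1]-A[1],q[0]-A[0])-f0)%(2*np.pi),F[0]*np.cos(th)+F[1]*np.sin(th),tan,s["time"]))
    if np.linalg.norm(F)>30 or (a>6.2 and abs(tan)>12):break
c=vision.capture("top");cv2.imwrite("pics/top1.png",cv2.resize(c["image"][120:290,120:380],None,fx=3,fy=3)[:,:,::-1])
E
```

```text
3.40 act 3.417 rad 1.1 tan 0.6 t 10.50
3.67 act 3.686 rad -1.3 tan 1.2 t 10.87
3.93 act 3.954 rad -3.9 tan 0.6 t 11.23
4.19 act 4.218 rad -4.0 tan 0.6 t 11.60
4.45 act 4.476 rad -5.7 tan -0.2 t 11.97
4.71 act 4.733 rad -5.4 tan 0.8 t 12.33
4.97 act 4.989 rad -6.7 tan 1.3 t 12.70
5.24 act 5.245 rad -5.4 tan 1.5 t 13.07
5.50 act 5.498 rad -6.0 tan 1.0 t 13.43
5.76 act 5.759 rad -4.9 tan 1.1 t 13.80
6.02 act 6.026 rad -4.5 tan 1.4 t 14.17
6.28 act 0.004 rad -2.1 tan -0.7 t 14.53
6.31 act 0.007 rad -1.3 tan -5.0 t 14.78
6.34 act 0.009 rad -2.1 tan -8.1 t 15.03
6.37 act 0.011 rad -1.9 tan -11.7 t 15.28
6.40 act 0.013 rad -2.1 tan -14.1 t 15.53
```

View pics/top1.png

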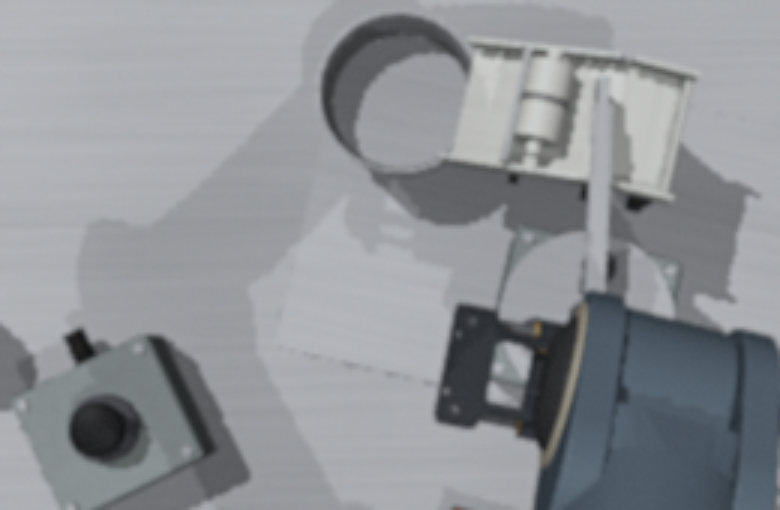

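The view shows the wheel at its stop and the housing resting on the chute against the gate, at about (302,156) in full-image pixels. Next I'll release the grip and press the button.

```bash
python3 - <<'E'
from h import *
from cell import manip,eoat,vision
A=np.array([.5256,-.0763]);f0=np.pi-.226;O=[np.pi,0,2.92]
P=lambda a,z=.166:[*(A+.05*np.array([np.cos(f0+a),np.sin(f0+a)])),z]
manip.movel(P(2*np.pi+.02),.03)
eoat.command_gripper(.05);manip.movel(P(2*np.pi+.02,.30),.2)
B=[.449,.293]
manip.move_to([*B,.20],O);eoat.command_gripper(0,10)
manip.movel([*B,.09],.15);manip.wait(.2)
s=manip.get_state();print(s["time"],s["tcp_pos"],s["ft_force"])
t0=s["time"];manip.movel([*B,.067],.1);s=manip.get_state();t1=s["time"]
print(t0,t1,s["tcp_pos"],s["ft_force"])
manip.wait(.3);s=manip.get_state();print(s["tcp_pos"],s["ft_force"])
manip.wait((t0+t1)/2+3.9-s["time"])
s=manip.get_state();print(s["time"],s["tcp_pos"],s["ft_force"])
manip.movel([*B,.13],.2);print(manip.get_state()["time"])
manip.movel([*B,.25],.2);manip.wait(.3)
print(manip.get_state()["time"],manip.get_state()["ft_force"])
c=vision.capture("top");cv2.imwrite("pics/top2.png",cv2.resize(c["image"][120:290,120:380],None,fx=3,fy=3)[:,:,::-1])
E
```

```text
21.1083 [0.44949881 0.29342253 0.0909081 ] [ 0.55292038 -0.18944584  0.5419888 ]
21.1083 21.4917 [0.45117575 0.29437263 0.0727997 ] [-8.95230845 -5.62532093 42.34181997]
[0.45117967 0.29438562 0.07282512] [-7.96298239 -5.23674622 41.70719499]
25.2 [0.45118338 0.29436511 0.07280734] [-9.25846086 -5.01118015 41.84014322]
25.6667
26.7167 [ 0.91985825 -0.00157249  0.9872514 ]
```

View pics/top2.png

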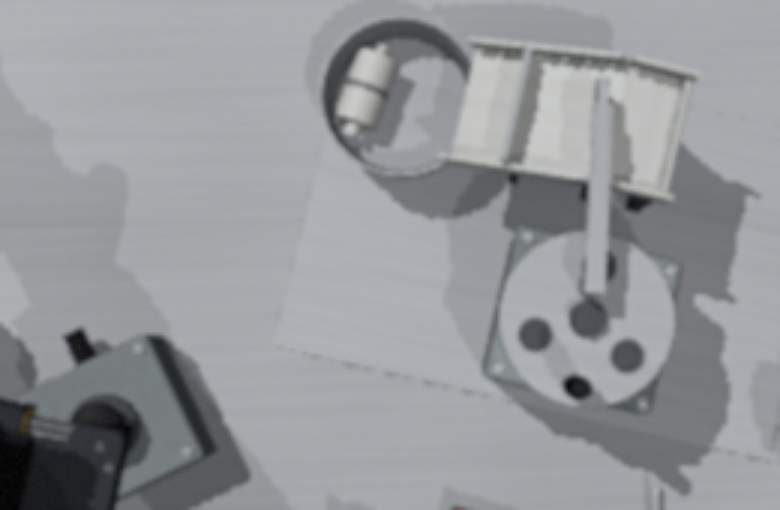

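The housing lies in the cup at about (242,152) in full-image pixels. The wheel is at its stop and the arm is clear.

```bash
python3 -c "
from cell import manip,finish_job
manip.wait(1.5);print(finish_job())"
```

```text
the job is handed in; nothing more can be done
None
```

The job is handed in: I turned the wheel one full turn to its stop and held the jog button for about 4 s; the last picture shows the housing in the catch cup, but the hand-in call returned no verdict.

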